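# Load the probe carrier and slide it onto the inspection light stage

### The job

Lift the round dust cap off the white light stage and set it rim down (red knob up) in the yellow square rest, and lay every probe rod on the bench in a V-groove of the blue tray, one to a groove, brass tip towards the orange stop bar, then push it gently along its groove until the tip meets that bar. When that is done, slide the tray (do not lift it) across the gap onto the light stage, keeping it level so that it neither tips nor sags into the gap, until it is fully home against the red end stop with all the rods still up against their bar. Last of all push the red lamp lever all the way over, away from the robot, and leave everything else on the bench where it is.

Things in the scene. Friction and masses are not known exactly. Their poses are not given: they have to be found in the camera images.
- dock: fixed plywood loading deck, 190 mm long (its y, ends open at -95 and +95) and 133 mm wide (its x) between aluminium guides; deck top 30 mm above its origin, guide tops 38 mm. Origin: centre of its underside, on the bench. Turned up to 0.06 rad from the bench axes. The tray starts on it and leaves over its -y end.
- stage: fixed white light stage in line with the dock, same axes, across a gap of 50 to 62 mm on its -y side. Deck level with the dock (30 mm above the origin), 133 mm wide (x) between guides 38 mm high, flared at the gap end, y = -97.5 to +97.5, small ramped lip into the gap. Red end stop, 60 mm high from the bench, its face at y = -87.5. Origin: centre of its underside.
- tray: loose blue tray, 128 (x) by 170 mm (y), 0.5 kg, base 8 mm thick, a low lip along both y ends, top 14 mm above the underside (push there). Origin: centre of the underside. Orange stop bar across its +x end: face at x = +48, top 34 mm above the underside. Fully home on the stage the origin is at y = -2.5, z = 30 mm in the stage frame.
- groove_mid (a point): middle groove of the three V-grooves (90 degrees) that run along the tray's x from x = -38 to the stop bar at +48, at tray y = -50, 0 and +50 mm; wall tops 17.5 mm above the tray underside. This point: tray (0, 0, 23.6) mm, where the axis of a rod seated in the middle groove lies.
- cap: loose round black dust cap, 70 mm across and 16 mm high, rim down, with a red knob on top, 24 mm across, from 16 to 40 mm above the underside; 0.12 kg. Origin: centre of the underside; z up when rim down. Starts on the light stage.
- rest: fixed yellow square rest (shallow pocket) for the cap, 96 mm outside, 80 mm inside, walls 14 mm high, pocket floor 8 mm above the bench. Origin: centre of its underside.
- rest_floor (a point): centre of the pocket of the yellow rest, 8 mm above the bench
- lamp (a joint): angle of the lamp lever (rad): 0 = leaning 0.5 rad from upright towards the robot (-x), 0.5 = upright, 1.0 = all the way over to +x (on). It starts within 0.15 of 0 and stays where it is left (light friction, under 5 N at the tip). The lever is 80 mm long.
- lamp_tip (a point): centre of the red grip at the tip of the lamp lever
- rod0: loose probe rod (may be absent): brass shaft 22 mm in diameter and 90 mm long along its x, from x = -45 (head end) to +45 mm (tip), and a green square head 24 x 24 mm from x = -45 to -67 mm; 0.1 kg. Origin: on the shaft's axis, midway along the shaft; balances 7 mm behind it; x points to the tip. Starts on the bench before the decks, tip roughly away from the robot, axis 12 mm up.
- rod0_tip (a point): centre of the tip face of rod0
- rod1: loose probe rod (may be absent): brass shaft 22 mm in diameter and 90 mm long along its x, from x = -45 (head end) to +45 mm (tip), and a green square head 24 x 24 mm from x = -45 to -67 mm; 0.1 kg. Origin: on the shaft's axis, midway along the shaft; balances 7 mm behind it; x points to the tip. Starts on the bench before the decks, tip roughly away from the robot, axis 12 mm up.
- rod1_tip (a point): centre of the tip face of rod1
- rod2: loose probe rod (may be absent): brass shaft 22 mm in diameter and 90 mm long along its x, from x = -45 (head end) to +45 mm (tip), and a green square head 24 x 24 mm from x = -45 to -67 mm; 0.1 kg. Origin: on the shaft's axis, midway along the shaft; balances 7 mm behind it; x points to the tip. Starts on the bench before the decks, tip roughly away from the robot, axis 12 mm up.
- rod2_tip (a point): centre of the tip face of rod2
- spool_g: green solder spool, 52 mm across, 40 mm high; bystander, leave alone. Origin: underside
- spool_c: copper wire spool, 52 mm across, 40 mm high; bystander, leave alone. Origin: underside
- meter: yellow multimeter, 150 x 75 x 30 mm; bystander, leave alone. Origin: underside
- flux: small jar, 48 mm across, 60 mm high; bystander, leave alone. Origin: underside
- driver: screwdriver lying beyond the decks; bystander, leave alone. Origin: underside
- board: green circuit board, 100 x 160 mm, beyond the decks; bystander, leave alone. Origin: underside
- pot: grey cup, 70 mm across, 70 mm high; bystander, leave alone. Origin: underside
Things that resemble listed ones, but are neither listed nor needed, are in the scene too. What is shaped like the rod1 but black, purple or turquoise is not meant.

How it is judged:
By the outcome, as a careful person would: the job done as asked, in the order asked, and still so for the second after the job is handed in, with the robot touching nothing.
Of rod0, rod1, rod2 only 2 to 3 are there at a start; the rules pass over those that are not, and their reading is None.
At some moment in a run one of rod0, rod1, rod2, cap may be knocked a few centimetres aside while the robot is not near it.
Once in a run the grip may slacken for a moment while it holds something.
It also fails if it takes over 210 s, if anything falls off the work surface, if the arm or the gripper's body presses on something with over 40 N, if the wrist force passes 120 N, or if a joint passes its speed limit or range.

### The arm

A 7-joint arm with a two-finger parallel gripper is mounted at the origin on the work surface. World frame = base frame: x ahead of the robot, y to its left, z up, the work surface at z = 0. Lengths are in m, angles in rad, forces in N, time in s.
With the tool pointing down it reaches from about 0.425 to 0.95 m from the base axis. Payload 4.7 kg.
Tool frame: the origin (TCP) lies between the finger pads; the fingertips stand 25 mm ahead of it and the grasp point (between the pads) lies 6 mm ahead of it; z points along the fingers, y is the line along which they close (so a half turn about z gives the same grasp; the last joint's range is limited). The gripper opens to 85 mm and grips with 20 to 120 N. Pads are 22 mm wide; open, the fingers measure 114 mm over their backs; the gripper's body (76 mm by 85 mm) begins 54 mm behind the grasp point. The pads swing forward as they close: fully open they stand 13 mm farther back than shut.
Start: joints at [1.283, 0.469, -0.049, 1.532, 0.024, 1.141, -0.082], TCP at [0.173, -0.653, 0.256] pointing down, gripper open.
Joint ranges: [-2.59, 2.59], [-0.33, 1.99], [-1.39, 1.29], [0.1, 2.45], [-1.04, 4.18], [0.21, 1.99], [-2.66, 2.66]. Speed limits (rad/s): [2.57, 2.57, 3.14, 3.14, 3.14, 3.14, 3.14].

### API

Orientations are given as a 3x3 rotation matrix whose columns are the frame's x, y, z axes.
In Python, from rig import * gives the robot as it stands. Calls block until the motion is done:
- movep(position, orientation): joint-space move of the TCP to a pose.
- move_l(position, attitude=None, feed=0.15, until_force=None): straight line of the TCP; attitude=None keeps the orientation; feed is the mean speed in m/s. With until_force (N) it stops when the force on the tool has changed by that much, and returns True; else False.
- move_joints(angles): joint-space move.
- command_gripper(opening, newtons=None): finger opening in m; newtons is the grip in N (None keeps the last); returns when the fingers have stopped.
- sleep(seconds).
- inverse_kinematics(position, orientation): joint angles nearest the present ones, or None.
- sense(): the state.
- camera(name): name is "scene" or "top"; returns (picture, depth): 384x512x3 uint8, red, green, blue; 384x512 float32, m along the optical axis (not along the pixel's ray), 0 where there is no reading.
- camera_params(name): a dict with "K" (3x3 intrinsics, pixels), "position" and "rotation" of the camera in the world. Camera axes: x right, y down, z forward; pixel columns grow to the right and rows downward; lengths in m; the calibration is good to about 2 mm. A picture is of the moment at which its call begins. camera_params takes no time and is no camera call.
A pose or a line that the arm cannot do raises Unreachable and nothing moves.
- finish_job(): hands the job in; it is judged then, once.
The state is a dict: "time_s": time; "joint_pos": joint angles; "qd": joint speeds; "joint_efforts": joint torques, N m; "position": TCP position; "tcp_rot": TCP orientation; "wrist_force": force on the tool from outside, world axes, zero at the start; "ft_torque": the same for the moment, N m; "finger_gap": finger opening in m; "gripper_force": force on a finger pad.
Only numpy, scipy, OpenCV 4.12 (cv2) and the standard library are available. Lean on these libraries where they do the work, as an engineer would, in place of code of your own. Each camera call takes 0.05 s, during which the arm holds its last target. There are 200 camera calls.

## Working session

There is one attempt and no reset: what is moved stays moved. The work goes in short steps, each a Python script; the robot and the scene stay as the last script left them, time stands still between calls to the robot, and variables do not carry over. Pictures are saved under pics/ and viewed, at most 14 in all, crops included, and the job is handed in when it is done.

```bash
ls; mkdir -p pics; python3 - <<'E'
from rig import *
import cv2,numpy as np
for n in("scene","top"):
    p,d=camera(n);cv2.imwrite(f"pics/{n}0.png",p[:,:,::-1]);np.save(f"pics/{n}0.npy",d)
    c=camera_params(n);print(n,c)
    print((d>0).mean(),d.min(),d.max())
s=sense();print({k:np.round(v,3) for k,v in s.items()})
E
```

```text
pics
scene {'K': array([[420.25525004,   0.        , 260.1703248 ],
       [  0.        , 420.25525004, 185.49762701],
       [  0.        ,   0.        ,   1.        ]]), 'position': array([1.28721041, 0.66361921, 1.01515756]), 'rotation': array([[-0.58367714,  0.55917442, -0.58876563],
       [ 0.81196784,  0.40676807, -0.41862628],
       [ 0.00540595, -0.72240135, -0.69145287]])}
0.9957631429036459 0.0 3.8631663
top {'K': array([[428.0527415 ,   0.        , 253.6228503 ],
       [  0.        , 428.0527415 , 189.54629429],
       [  0.        ,   0.        ,   1.        ]]), 'position': array([0.29109227, 0.12271446, 1.26181471]), 'rotation': array([[-0.17834848, -0.96355047,  0.19940489],
       [-0.983955  ,  0.17566262, -0.03122831],
       [-0.00493793, -0.20177496, -0.97941946]])}
0.9959818522135416 0.0 2.2751274
{'time_s': np.float64(0.1), 'joint_pos': array([ 1.283,  0.469, -0.049,  1.534,  0.024,  1.141, -0.082]), 'qd': array([-0.001, -0.   , -0.002, -0.002, -0.   ,  0.001, -0.001]), 'joint_efforts': array([ 0.0000e+00, -5.1151e+01, -4.7000e-02, -2.3839e+01,  1.1000e-02,
        4.0000e-03,  0.0000e+00]), 'position': array([ 0.173, -0.652,  0.255]), 'tcp_rot': array([[ 0.967,  0.256, -0.001],
       [ 0.256, -0.967,  0.002],
       [-0.   , -0.002, -1.   ]]), 'wrist_force': array([0.532, 0.1  , 0.063]), 'ft_torque': array([0.033, 0.005, 0.012]), 'gripper_force': np.float64(0.0), 'finger_gap': np.float64(0.086)}
```

```bash
python3 - <<'E'
import cv2
for n in("scene","top"):
    cv2.imwrite(f"pics/{n}0b.png",cv2.resize(cv2.imread(f"pics/{n}0.png"),(800,600),interpolation=cv2.INTER_CUBIC))
E
```

```text
(no output)
```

View pics/top0b.png

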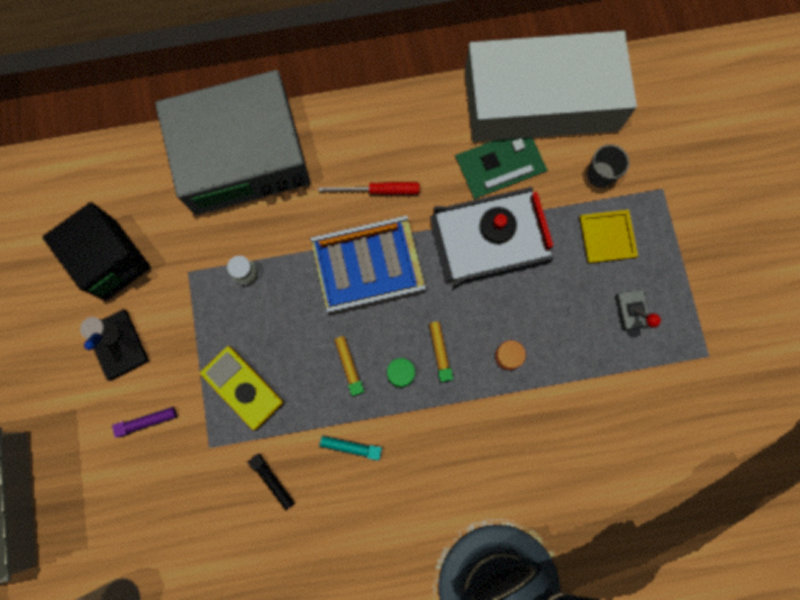

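View pics/scene0b.png

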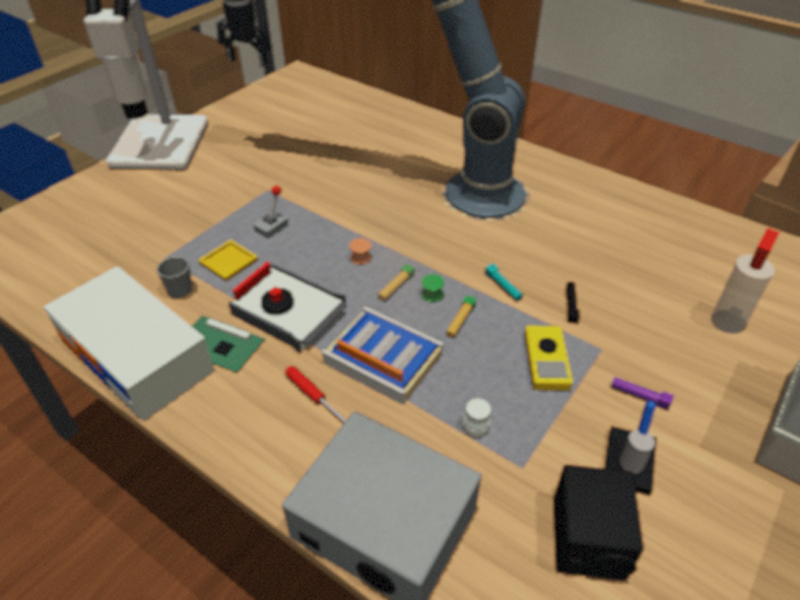

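The top view (800x600) shows rod candidates: brass with green head at (349,365) and (441,351), and purple (145,422), turquoise (350,448) and black (271,481) lookalikes. Only the first two fit the description (brass shaft, green head), so one rod is absent. The cap is at (499,226), the rest at (608,236), the tray at (368,264), and the lamp lever's red tip at (653,320). The scene view agrees. Next I measure, with one crop to confirm the rods.

```bash
cat > h.py <<'E'
from rig import *
import cv2,numpy as np
def snap(n):
    p,d=camera(n);return Img(n,p,d)
class Img:
    def __init__(s,n,p,d):
        c=camera_params(n);s.n=n;s.p=p;s.K,s.R,s.t=c["K"],c["rotation"],np.array(c["position"])
        v,u=np.mgrid[:384,:512]
        s.ray=np.stack([(u-s.K[0,2])/s.K[0,0],(v-s.K[1,2])/s.K[1,1],np.ones(u.shape)],-1)@s.R.T
        s.w=s.ray*d[...,None]+s.t; s.ok=d>0
        s.hsv=cv2.cvtColor(cv2.GaussianBlur(p,(3,3),0),cv2.COLOR_RGB2HSV)
    def plane(s,m,z): r=s.ray[m]; return (s.t+r*((z-s.t[2])/r[:,2])[:,None])[:,:2]
    def mask(s,h0,h1,s0,v0,box,smax=256,v1=256,z=(-.02,.2)):
        h,S,v=np.moveaxis(s.hsv.astype(int),-1,0); w=s.w
        hh=((h>=h0)&(h<=h1)) if h0<=h1 else ((h>=h0)|(h<=h1))
        return hh&(S>=s0)&(S<smax)&(v>=v0)&(v<v1)&s.ok&(w[...,0]>box[0])&(w[...,0]<box[1])&(w[...,1]>box[2])&(w[...,1]<box[3])&(w[...,2]>z[0])&(w[...,2]<z[1])
def rect(xy):
    c,sz,a=cv2.minAreaRect((xy*1000).astype(np.float32));return np.round(np.r_[c,sz,a],1)
def pix(m): v,u=np.nonzero(m);return int(u.mean()),int(v.mean()),len(u)
E
python3 - <<'E'
from h import *
class L(Img):pass
for n in("top","scene"):
    I=Img(n,cv2.imread(f"pics/{n}0.png")[:,:,::-1].copy(),np.load(f"pics/{n}0.npy"))
    for name,px in dict(rodA=(349,365),headA=(357,388),rodB=(441,351),headB=(446,375),cap=(490,235),knob=(500,220),rest=(608,240),orange=(360,234),blue=(350,285),stage=(460,260),lamp=(653,320),sg=(401,373),sc=(511,355),endstop=(542,220)).items():
        if n=="top":
            u,v=int(px[0]*.64),int(px[1]*.64);print(name,I.hsv[v,u],np.round(I.w[v,u],3))
    print(n)
    B=(.3,.8,-.6,.5)
    for name,a in dict(brass=(12,26,90,70),green=(40,75,90,50),red=(170,8,120,70),blue=(100,125,120,50),orange=(5,14,130,80),yellow=(24,34,130,100)).items():
        m=I.mask(*a,B).astype(np.uint8)
        k,lab,st,ce=cv2.connectedComponentsWithStats(m)
        for i in range(1,k):
            if st[i,4]>40:
                w=I.w[lab==i];print(name,ce[i].round(),st[i,4],"med",np.round(np.median(w,0),3),"z5,95",np.round(np.percentile(w[:,2],[5,95]),3))
t=cv2.imread("pics/top0.png")[200:300,190:320];cv2.imwrite("pics/crop.png",cv2.resize(t,None,fx=6,fy=6,interpolation=cv2.INTER_CUBIC))
E
```

```text
rodA [ 24 198 157] [0.433 0.194 0.02 ]
headA [ 65 170 141] [0.388 0.186 0.025]
rodB [ 23 203 157] [0.428 0.02  0.02 ]
headB [ 66 174 139] [0.381 0.021 0.023]
cap [60  8 32] [ 0.625 -0.11   0.046]
knob [  1 235 162] [ 0.645 -0.132  0.068]
rest [ 26 255 160] [ 0.584 -0.343  0.007]
orange [ 15 227 139] [0.666 0.131 0.065]
blue [110 158 137] [0.578 0.165 0.037]
stage [100  18 171] [ 0.591 -0.048  0.028]
lamp [  1 242 152] [ 0.406 -0.345  0.109]
sg [ 65 171 142] [0.4   0.102 0.041]
sc [ 16 169 161] [ 0.394 -0.103  0.042]
endstop [  1 235 130] [ 0.633 -0.209  0.061]
top
brass [317. 168.] 19596 med [ 0.676 -0.208  0.001] z5,95 [-0.003  0.005]
brass [392. 151.] 856 med [ 0.584 -0.355  0.01 ] z5,95 [0.002 0.017]
brass [229. 150.] 203 med [0.665 0.134 0.063] z5,95 [0.033 0.068]
brass [280. 220.] 241 med [0.439 0.023 0.021] z5,95 [0.002 0.026]
brass [221. 230.] 240 med [0.444 0.197 0.02 ] z5,95 [0.002 0.025]
brass [327. 226.] 279 med [ 0.396 -0.103  0.041] z5,95 [0.004 0.045]
brass [166. 248.] 97 med [0.42  0.361 0.018] z5,95 [-0.    0.03]
green [319. 108.] 774 med [ 0.769 -0.166  0.005] z5,95 
[... 1191 characters left out ...]
136  0.005] z5,95 [0.002 0.009]
red [161. 179.] 183 med [ 0.638 -0.206  0.055] z5,95 [0.04  0.063]
red [176. 188.] 61 med [ 0.648 -0.124  0.064] z5,95 [0.047 0.074]
red [194. 245.] 233 med [0.766 0.056 0.024] z5,95 [0.014 0.028]
blue [252. 220.] 623 med [0.594 0.15  0.039] z5,95 [0.035 0.045]
blue [227. 231.] 51 med [0.675 0.105 0.039] z5,95 [0.036 0.042]
orange [230. 160.] 129 med [ 0.407 -0.095  0.038] z5,95 [0.007 0.043]
orange [236. 230.] 212 med [0.669 0.141 0.06 ] z5,95 [0.047 0.067]
orange [194. 245.] 123 med [0.76  0.044 0.011] z5,95 [-0.002  0.026]
yellow [146. 166.] 432 med [ 0.592 -0.341  0.01 ] z5,95 [0.006 0.017]
yellow [350. 226.] 673 med [0.43  0.393 0.029] z5,95 [0.019 0.034]
```

View pics/crop.png

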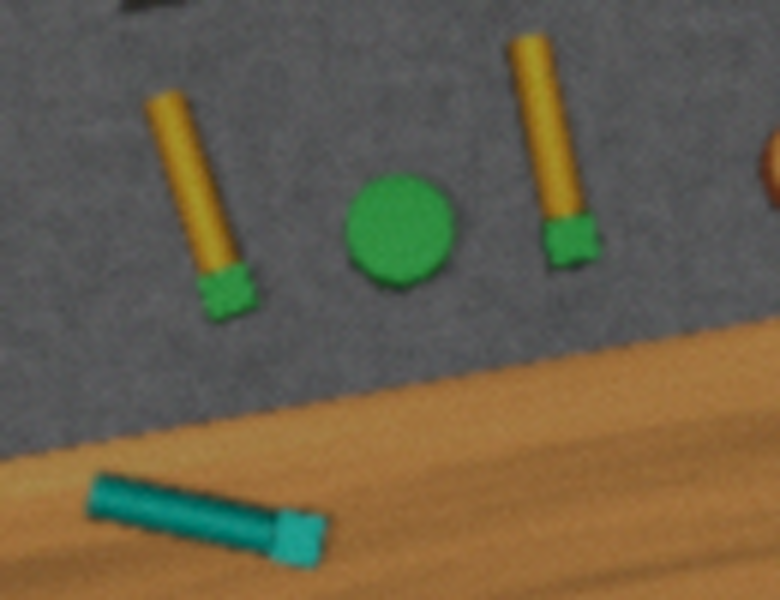

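The crop confirms it: two brass rods with green heads at crop (192,205) and (553,150). The green disc at (400,228) is the spool and the turquoise one is a decoy. Next I measure the poses from both views.

```bash
cat >> h.py <<'E'
def big(m):
    k,lab,st,_=cv2.connectedComponentsWithStats(m.astype(np.uint8))
    return lab==1+np.argmax(st[1:,4]) if k>1 else m
def line(xy):
    vx,vy,x,y=cv2.fitLine((xy*1000).astype(np.float32),cv2.DIST_HUBER,0,.1,.1).ravel();return vx,vy
def rod(I,box,z=.012,zr=(.006,.04)):
    """centre of shaft, yaw, from brass + green pixels above the bench; rays cast on axis plane (+half radius)"""
    b=big(I.mask(12,30,120,60,box,z=zr)); g=I.mask(40,80,90,40,box,z=zr)
    B=I.plane(b,z+.006)
    G=I.plane(big(g),z+.009) if g.any() else None
    d=np.array(line(B)); d=d*np.sign(d[0]); a=B@d
    lo,hi=np.percentile(a,[1.5,98.5]); n=np.array([-d[1],d[0]])
    return dict(c=np.round(d*(lo+hi)/2+n*np.median(B@n),4),yaw=round(float(np.arctan2(d[1],d[0])),3),len=round(float(hi-lo),3),ztop=round(float(np.percentile(I.w[b][:,2],80)),4),head=None if G is None else G.mean(0).round(4),npx=int(b.sum()))
E
cat > m1.py <<'E'
from h import *
for n in("top","scene"):
    I=Img(n,cv2.imread(f"pics/{n}0.png")[:,:,::-1].copy(),np.load(f"pics/{n}0.npy"))
    print(n)
    print("A",rod(I,(.36,.53,.15,.26)));print("B",rod(I,(.36,.53,-.02,.063)))
    kn=I.mask(170,8,120,60,(.6,.69,-.17,-.09),z=(.045,.1));top=kn&(I.w[...,2]>.064)
    print("knob",I.plane(top,.07).mean(0).round(4),rect(I.plane(top,.07)),"z",np.median(I.w[top][:,2]).round(4))
    cp=I.mask(0,180,0,0,(.57,.72,-.19,-.07),v1=75,z=(.04,.055));print("captop",rect(I.plane(cp,.046)),np.median(I.w[cp][:,2]).round(4))
    re=I.mask(20,36,120,60,(.5,.68,-.43,-.27));print("rest",rect(I.plane(re&(I.w[...,2]>.011),.014)),rect(I.plane(re,.012)),"floor z",np.percentile(I.w[re][:,2],[30,90]).round(4))
    st=I.mask(170,8,120,60,(.54,.74,-.25,-.185),z=(.053,.07));print("endstop",rect(I.plane(st,.06)),np.median(I.w[st][:,2]).round(4))
    ob=I.mask(5,20,150,60,(.62,.72,.03,.25),z=(.055,.075));print("bar",rect(I.plane(ob,.064)),np.median(I.w[ob][:,2]).round(4))
    bl=I.mask(98,128,90,40,(.5,.72,0,.28),z=(.03,.05));print("blue",rect(I.plane(big(bl),.04)))
    gr=I.mask(0,180,0,60,(.54,.68,.04,.24),smax=70,z=(.036,.055))
    k,lab,s,ce=cv2.connectedComponentsWithStats(gr.astype(np.uint8))
    for i in range(1,k):
        if s[i,4]>60: print(" groove",rect(I.plane(lab==i,.046)),np.percentile(I.w[lab==i][:,2],[10,90]).round(4))
    wh=I.mask(0,180,0,120,(.52,.74,-.23,0.02),smax=60,z=(.022,.045));print("stage",rect(I.plane(big(wh),.03)),np.median(I.w[wh][:,2]).round(4))
    la=I.mask(170,8,120,60,(.34,.5,-.42,-.28),z=(.06,.14));print("lamptip",I.w[la].mean(0).round(4),I.plane(la,.1).mean(0).round(4))
    lg=I.mask(0,180,0,40,(.34,.5,-.4,-.25),smax=60,z=(.012,.07));print("lampbase",rect(I.w[lg][:,:2]))
E
python3 m1.py
```

```text
top
A {'c': array([0.4444, 0.1972]), 'yaw': 0.157, 'len': 0.085, 'ztop': 0.0234, 'head': array([0.3875, 0.1881]), 'npx': 222}
B {'c': array([0.4399, 0.0223]), 'yaw': 0.01, 'len': 0.084, 'ztop': 0.0236, 'head': array([0.3823, 0.0215]), 'npx': 215}
knob [ 0.6422 -0.1298] [ 642.7 -129.8   20.4   21.5   78. ] z 0.0702
captop [ 653.  -126.2  113.8   91.6   90. ] 0.0467
rest [ 590.1 -341.9   97.8   97.3   86.6] [ 590.2 -342.4  100.8  100.7   86.6] floor z [0.0084 0.0163]
endstop [ 631.9 -210.5  110.8   13.2    2.2] 0.0601
bar [664.  133.6  10.9 143.4   3.3] 0.0637
blue [611.6 131.1 126.3 167.6   3.1]
 groove [620.9  81.2  84.7  24.4   4.2] [0.0399 0.0491]
 groove [618.8 130.5  84.7  24.3   3.3] [0.0396 0.0489]
 groove [616.4 179.1  86.6  27.1   4.3] [0.0395 0.0488]
stage [ 629.  -118.9  130.8  189.2    3.6] 0.0308
lamptip [ 0.4051 -0.3484  0.1037] [ 0.4055 -0.35  ]
lampbase [ 440.  -351.6   52.2   71.    89.6]
scene
A {'c': array([0.4453, 0.2003]), 'yaw': 0.175, 'len': 0.095, 'ztop': 0.0228, 'head': array([0.3868, 0.1894]), 'npx': 122}
B {'c': array([0.4403, 0.0268]), 'yaw': 0.034, 'len': 0.091, 'ztop': 0.0229, 'head': array([0.3832, 0.0233]), 'npx': 98}
knob [ 0.6458 -0.1266] [ 646.3 -126.5   21.4   19.9    6.8] z 0.0703
captop [ 650.7 -122.1   59.6   59.1   51.3] 0.0464
rest [ 593.2 -339.   101.7   98.9   86.5] [ 592.5 -339.7  104.7  100.2   86.5] floor z [0.0089 0.0159]
endstop [ 636.5 -205.9  106.8   17.8    3.3] 0.0595
bar [671.7 138.   12.6 140.5   3.4] 0.062
blue [616.3 131.9 125.4 168.8   3.3]
 groove [553.2 107.8  16.3 127.    6.3] [0.0367 0.0417]
 groove [616.2  81.9  70.2  30.1   3.3] [0.0385 0.0479]
 groove [612.9 133.7  71.   29.2   3.4] [0.0381 0.0478]
 groove [610.6 181.6  69.7  28.4   4. ] [0.0386 0.0481]
stage [ 627.8 -118.6  139.   196.     3. ] 0.0311
lamptip [ 0.4125 -0.3449  0.1018] [ 0.4107 -0.347 ]
lampbase [ 442.  -346.3   52.8   74.2   84.5]
```

```bash
cat >> h.py <<'E'
def Rz(y): c,s=np.cos(y),np.sin(y);return np.array([[c,s,0],[s,-c,0],[0,0,-1.]])
def st(tag):
    s=sense();print(tag,"t",round(float(s["time_s"]),1),"p",s["position"].round(4),"gap",round(float(s["finger_gap"]),4),"gf",round(float(s["gripper_force"]),1),"F",s["wrist_force"].round(1));return s
E
python3 - <<'E'
from h import *
k=np.array([.644,-.128]);r=np.array([.5915,-.3405]);R=Rz(.056)
movep([*k,.16],R);st("above")
for n in("top","scene"):
    I=snap(n);kn=I.mask(170,8,120,60,(.57,.72,-.19,-.05),z=(.045,.1))
    print(n,pix(kn),I.w[kn].mean(0).round(3))
command_gripper(.05)
move_l([*k,.075],feed=.1,until_force=8);st("down")
command_gripper(.0,50);st("grip")
move_l([*k,.15],feed=.12);st("lift")
move_l([*r,.15],feed=.15);st("over")
I=snap("scene");cv2.imwrite("pics/over.png",cv2.resize(I.p[90:250,80:300,::-1],None,fx=3.5,fy=3.5))
E
```

```text
above t 2.6 p [ 0.6438 -0.1295  0.1601] gap 0.0852 gf 0.0 F [-0.   0.3  0.7]
top (319, 141, 37) [ 0.641 -0.129  0.071]
scene (176, 188, 53) [ 0.647 -0.124  0.064]
down t 4.2 p [ 0.6446 -0.128   0.0757] gap 0.0497 gf 0.0 F [ 0.4 -0.8  1. ]
grip t 4.5 p [ 0.6447 -0.1282  0.0761] gap 0.0224 gf 49.3 F [-0.7 -0.1  4.7]
lift t 5.3 p [ 0.6432 -0.1279  0.1491] gap 0.0223 gf 49.0 F [-0.2 -0.  -0.8]
over t 6.9 p [ 0.5921 -0.339   0.15  ] gap 0.0221 gf 49.0 F [-0.8 -0.4 -0.7]
```

View pics/over.png

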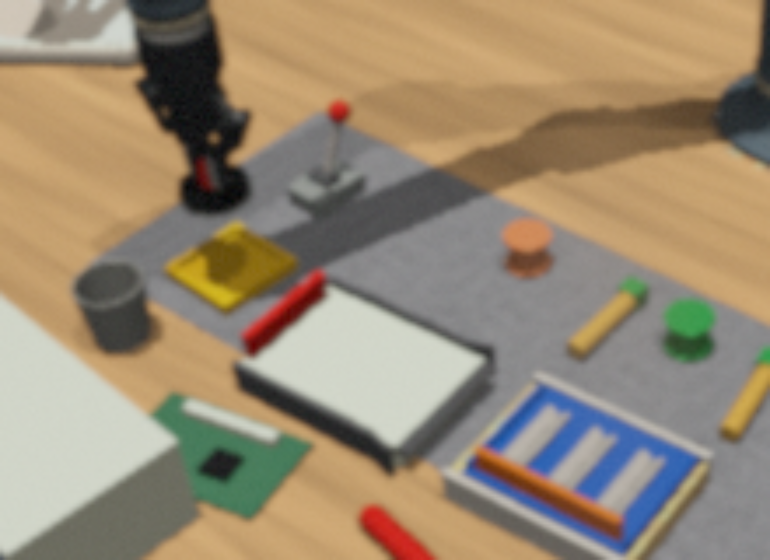

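The cap hangs level in the gripper at crop (213,190), and the knob is held over the yellow rest. I lower it now.

```bash
python3 - <<'E'
from h import *
r=[.5915,-.3405]
st("pre");move_l([*r,.08],feed=.12);st("mid")
print(move_l([*r,.0535],feed=.04,until_force=4));st("low")
command_gripper(.05);st("open")
move_l([*r,.2],feed=.2)
movep([.5,-.15,.25],Rz(.03));st("away")
for n in("top","scene"):
    I=snap(n);kn=I.mask(170,8,120,60,(.53,.66,-.41,-.27),z=(.005,.1));tp=kn&(I.w[...,2]>.04)
    print(n,I.w[kn].mean(0).round(3),"top",I.plane(tp,.048).mean(0).round(4) if tp.any() else 0,np.percentile(I.w[kn][:,2],95).round(4))
    cp=I.mask(0,180,0,0,(.53,.66,-.41,-.27),v1=70,z=(.015,.04));print("captop",rect(I.plane(cp,.024)),np.percentile(I.w[cp][:,2],[5,50,95]).round(4))
    re=I.mask(20,36,120,60,(.5,.68,-.43,-.27));print("rest",rect(I.plane(re,.014)))
    print("A",rod(I,(.36,.54,.13,.28)));print("B",rod(I,(.36,.54,-.06,.066)))
E
```

```text
pre t 7.0 p [ 0.5921 -0.3391  0.1501] gap 0.0221 gf 49.0 F [ 0.2  0.1 -1.3]
mid t 7.7 p [ 0.5921 -0.3406  0.0805] gap 0.022 gf 49.0 F [ 0.2 -0.4 -0.2]
True
low t 8.3 p [ 0.5909 -0.3403  0.0541] gap 0.0222 gf 49.5 F [-0.7 -0.3  3.4]
open t 8.7 p [ 0.5899 -0.34    0.053 ] gap 0.0498 gf 0.0 F [ 0.3 -0.2  0.2]
away t 10.4 p [ 0.5004 -0.1516  0.2496] gap 0.05 gf 0.0 F [ 0.5 -0.7 -0.3]<stdin>:10: RuntimeWarning: Mean of empty slice.
  ret = um.true_divide(
Traceback (most recent call last):
IndexError: index -1 is out of bounds for axis 0 with size 0
```

```bash
cat >> h.py <<'E'
PARK=[1.283,.469,-.049,1.532,.024,1.141,-.082]
def park(): move_joints(PARK)
E
python3 - <<'E'
from h import *
park()
for n in("top","scene"):
    I=snap(n);cv2.imwrite(f"pics/{n}1.png",I.p[:,:,::-1])
    kn=I.mask(170,8,120,60,(.53,.66,-.41,-.27),z=(.005,.1));tp=kn&(I.w[...,2]>.04)
    print(n,pix(kn),"top",I.plane(tp,.048).mean(0).round(4),np.percentile(I.w[kn][:,2],95).round(4))
    cp=I.mask(0,180,0,0,(.53,.66,-.41,-.27),v1=70,z=(.015,.04));print("captop",rect(I.plane(cp,.024)),np.percentile(I.w[cp][:,2],[5,50,95]).round(4))
    re=I.mask(20,36,120,60,(.5,.68,-.43,-.27));print("rest",rect(I.plane(re,.014)))
    print("A",rod(I,(.36,.54,.13,.28)));print("B",rod(I,(.36,.54,-.06,.066)))
E
```

```text
top (392, 147, 69) top [ 0.5877 -0.3397] 0.0521
captop [ 586.5 -339.3   65.3   69.2   31.8] [0.0196 0.0248 0.0302]
rest [ 589.7 -341.7  100.6  100.6   86.6]
A {'c': array([0.4444, 0.1968]), 'yaw': 0.169, 'len': 0.085, 'ztop': 0.0233, 'head': array([0.3874, 0.1881]), 'npx': 222}
B {'c': array([0.4399, 0.0225]), 'yaw': 0.015, 'len': 0.084, 'ztop': 0.0241, 'head': array([0.3821, 0.0213]), 'npx': 217}
scene (144, 160, 56) top [ 0.5939 -0.3338] 0.0509
captop [ 596.4 -330.8   59.9   56.5   47.6] [0.0188 0.0242 0.0279]
rest [ 593.9 -337.7  104.5  100.    86.5]
A {'c': array([0.4447, 0.2002]), 'yaw': 0.177, 'len': 0.096, 'ztop': 0.0229, 'head': array([0.3868, 0.1894]), 'npx': 124}
B {'c': array([0.4403, 0.0268]), 'yaw': 0.034, 'len': 0.091, 'ztop': 0.0231, 'head': array([0.3832, 0.0233]), 'npx': 98}
```

Cap top at z = 24.5 mm and centred in the rest, so it is seated; the rods have not moved. Next I probe the fingertip depth at a 22 mm opening on free bench, then pick rod A.

```bash
cat >> h.py <<'E'
TO=np.array([.614,.1315]);TY=.056
def T(x,y): c,s=np.cos(TY),np.sin(TY);return TO+np.array([c*x-s*y,s*x+c*y])
E
python3 - <<'E'
from h import *
movep([.46,.10+.005,.2],Rz(.03)) if False else None
movep([.50,.27,.12],Rz(.17));command_gripper(.022,50)
move_l([.50,.27,.045],feed=.12)
print(move_l([.50,.27,.012],feed=.02,until_force=3));s=st("touch");tip=s["position"][2]
move_l([.50,.27,.1],feed=.15)
tip=float(tip);np.save("tip.npy",tip)
y=.17;d=np.array([np.cos(y),np.sin(y)]);c=np.array([.4447,.1985])-.007*d
command_gripper(.045)
move_l([*c,.1],Rz(y),feed=.2)
z=tip+.007
move_l([*c,z],feed=.08,until_force=6);st("down")
command_gripper(0,50);st("grip")
move_l([*c,.10],feed=.1);st("lift")
move_l([*T(-.012,.05),.13],Rz(TY),feed=.15);st("over")
I=snap("scene");cv2.imwrite("pics/rodA.png",cv2.resize(I.p[120:270,200:350,::-1],None,fx=4,fy=4))
E
```

```text
True
touch t 18.4 p [0.5    0.27   0.0252] gap 0.0219 gf 2.5 F [-0.1 -0.3  4.7]
down t 21.0 p [0.4381 0.1976 0.0325] gap 0.0447 gf 0.0 F [ 0.8 -1.3  0.1]
grip t 21.3 p [0.4381 0.1976 0.0328] gap 0.0199 gf 48.8 F [-0.4 -0.9  5.9]
lift t 22.1 p [0.4374 0.1968 0.0995] gap 0.0201 gf 48.9 F [-0.   0.1 -1.8]
over t 23.4 p [0.5982 0.181  0.1297] gap 0.0199 gf 48.9 F [ 0.2 -0.1 -1.2]
```

View pics/rodA.png

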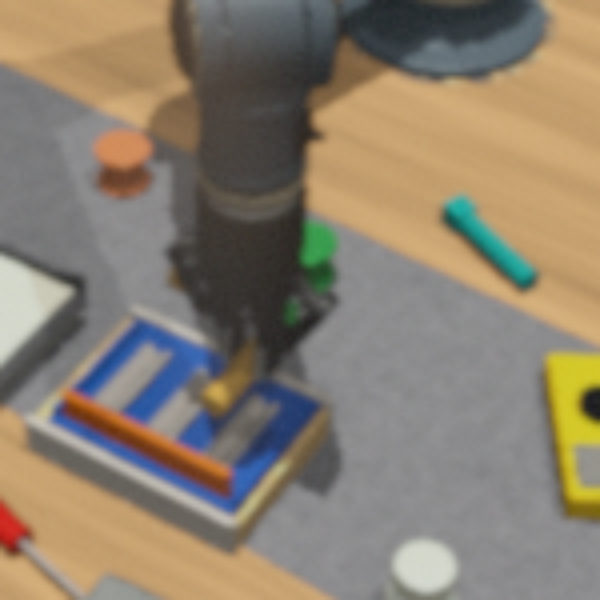

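The rod is held level (tip at crop (215,395)), above the +y groove at (240,430). I lower it, release, and push it home by its head.

```bash
cat >> h.py <<'E'
def place(gy,zc):
    p=T(-.012,gy);st("pre")
    move_l([*p,.095],feed=.1)
    print(move_l([*p,zc],feed=.02,until_force=4));st("seat")
    command_gripper(.034);st("open")
    move_l([*p,.14],feed=.12)
E
python3 - <<'E'
from h import *
place(.05,.0745)
park()
for n in("top","scene"):
    I=snap(n);print(n,rod(I,(.5,.7,.13,.22),z=.0536,zr=(.051,.08)))
    print("B",rod(I,(.36,.54,-.06,.066)))
    if n=="top":cv2.imwrite("pics/seatA.png",cv2.resize(I.p[130:280,190:340,::-1],None,fx=4,fy=4))
E
```

```text
pre t 23.4 p [0.5982 0.181  0.1298] gap 0.0201 gf 48.9 F [ 0.  -0.2 -2. ]
True
seat t 24.9 p [0.5993 0.1815 0.0751] gap 0.02 gf 49.3 F [ 0.1 -0.5  5. ]
open t 25.2 p [0.5982 0.1808 0.0736] gap 0.0345 gf 0.0 F [ 0.2 -0.9 -0.2]
top {'c': array([0.6058, 0.1802]), 'yaw': 0.061, 'len': 0.085, 'ztop': 0.0657, 'head': array([0.5476, 0.1766]), 'npx': 183}
B {'c': array([0.4399, 0.0224]), 'yaw': 0.008, 'len': 0.085, 'ztop': 0.0238, 'head': array([0.3824, 0.0214]), 'npx': 216}
scene {'c': array([0.6168, 0.1827]), 'yaw': -0.058, 'len': 0.114, 'ztop': 0.065, 'head': array([0.548 , 0.1795]), 'npx': 208}
B {'c': array([0.4403, 0.0268]), 'yaw': 0.033, 'len': 0.091, 'ztop': 0.0219, 'head': array([0.3832, 0.0233]), 'npx': 99}
```

View pics/seatA.png

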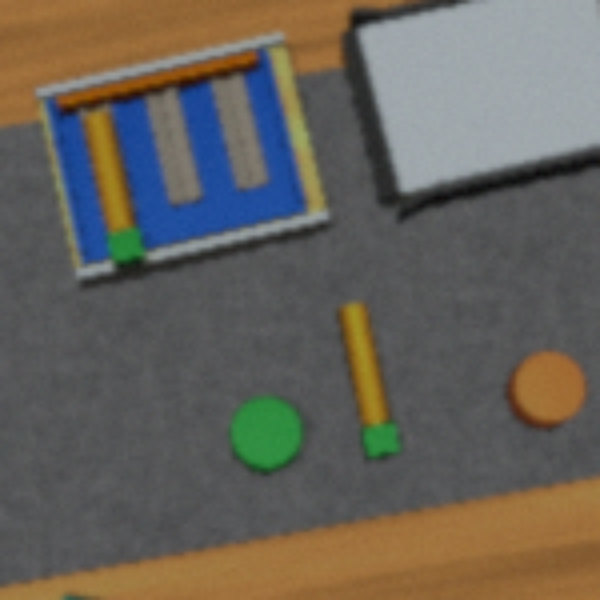

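Rod A is seated in the left (+y) groove at crop (110,170), a few mm short of the bar. I push it home by the head, then pick rod B.

```bash
cat >> h.py <<'E'
def push(gy):
    command_gripper(0,40)
    movep([*T(-.096,gy),.13],Rz(TY));move_l([*T(-.096,gy),.0705],feed=.1)
    st("start");print(move_l([*T(-.066,gy),.0705],feed=.02,until_force=3.5))
    s=st("pushed");c,q=np.cos(TY),np.sin(TY);d=s["position"][:2]-TO;print("tray x of tcp",c*d[0]+q*d[1])
    move_l([*T(-.098,gy),.0705],feed=.06);move_l([*T(-.098,gy),.14],feed=.15)
E
python3 - <<'E'
from h import *
push(.05)
tip=float(np.load("tip.npy"))
y=.03;d=np.array([np.cos(y),np.sin(y)]);c=np.array([.4401,.0245])-.006*d
command_gripper(.045)
movep([*c,.12],Rz(y))
move_l([*c,tip+.007],feed=.08,until_force=6);st("down")
command_gripper(0,50);st("grip")
move_l([*c,.10],feed=.1);st("lift")
move_l([*T(-.012,-.05),.13],Rz(TY),feed=.15);st("over")
I=snap("scene");cv2.imwrite("pics/rodB.png",cv2.resize(I.p[120:270,200:350,::-1],None,fx=4,fy=4))
E
```

```text
start t 33.6 p [0.5156 0.1764 0.0707] gap 0.0 gf 0.0 F [ 1.4 -0.7  0.6]
True
pushed t 34.5 p [0.5305 0.1767 0.0699] gap 0.0001 gf 0.0 F [ 0.1 -0.   0.4]
tray x of tcp -0.08085303447923031
down t 38.0 p [0.4345 0.0244 0.0325] gap 0.0448 gf 0.0 F [0.2 0.2 1. ]
grip t 38.4 p [0.4344 0.0243 0.0327] gap 0.0201 gf 48.8 F [-1.   0.1  5.4]
lift t 39.2 p [0.4337 0.024  0.0996] gap 0.02 gf 48.9 F [-0.2 -0.3 -1. ]
over t 40.6 p [0.604  0.0805 0.1296] gap 0.0199 gf 48.9 F [-0.6  0.1 -0.1]
```

View pics/rodB.png

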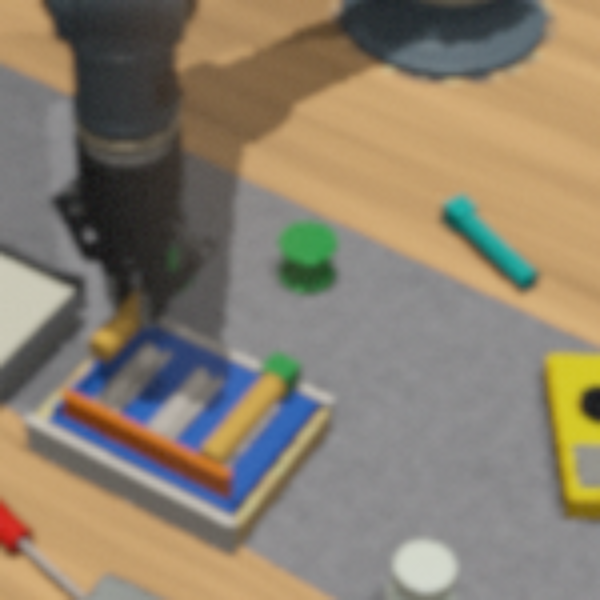

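Rod B is held (tip at crop (108,345)) over the -y groove. Rod A lies in the +y groove, possibly still short of the bar at (215,455). I place B, push it, and push A again.

```bash
python3 - <<'E'
from h import *
place(-.05,.0745)
import h
def push2(gy):
    command_gripper(0,40)
    movep([*T(-.096,gy),.13],Rz(TY));move_l([*T(-.096,gy),.0705],feed=.1);sleep(.3)
    c,q=np.cos(TY),np.sin(TY)
    for i in range(2):
        r=move_l([*T(-.064,gy),.0705],feed=.015,until_force=6)
        s=st("pushed");d=s["position"][:2]-TO;print(r,"tray x of tcp",round(c*d[0]+q*d[1],4))
        sleep(.2)
    move_l([*T(-.098,gy),.0705],feed=.06);move_l([*T(-.098,gy),.14],feed=.15)
push2(-.05);push2(.05)
park()
for n in("top","scene"):
    I=snap(n);cv2.imwrite(f"pics/{n}2.png",I.p[:,:,::-1])
    for b in((.5,.7,.13,.22),(.5,.7,.04,.12)):print(n,rod(I,b,z=.0536,zr=(.051,.08)))
    ob=I.mask(5,20,150,60,(.62,.72,.03,.25),z=(.055,.075));print("bar",rect(I.plane(ob,.064)))
    bl=I.mask(98,128,90,40,(.5,.72,0,.28),z=(.03,.05));print("blue",rect(I.plane(big(bl),.04)))
t=cv2.imread("pics/top2.png")[135:205,195:285];s=cv2.imread("pics/scene2.png")[180:260,200:290]
cv2.imwrite("pics/seat2.png",np.hstack([cv2.resize(t,(400,400),interpolation=3),cv2.resize(s,(400,400),interpolation=3)]))
E
```

```text
pre t 40.6 p [0.604  0.0805 0.1298] gap 0.0201 gf 48.9 F [ 0.2 -0.7 -0.8]
True
seat t 42.1 p [0.6048 0.0816 0.0749] gap 0.0198 gf 49.5 F [-0.6 -0.7  5.5]
open t 42.4 p [0.6037 0.0811 0.0735] gap 0.0338 gf 0.0 F [0.1 0.6 0.2]
pushed t 46.4 p [0.5426 0.0772 0.0699] gap 0.0 gf 0.0 F [-0.3  0.6 -0.3]
True tray x of tcp -0.0743
pushed t 47.0 p [0.5429 0.077  0.0691] gap 0.0002 gf 0.0 F [-0.3 -0.  -0.4]
True tray x of tcp -0.074
pushed t 51.5 p [0.5371 0.1773 0.0699] gap 0.0 gf 0.0 F [ 0.5  0.  -0.7]
True tray x of tcp -0.0742
pushed t 52.1 p [0.5373 0.177  0.0691] gap 0.0001 gf 0.0 F [-0.1 -0.1 -0.4]
True tray x of tcp -0.074
top {'c': array([0.6241, 0.1791]), 'yaw': -0.075, 'len': 0.097, 'ztop': 0.066, 'head': array([0.559 , 0.1774]), 'npx': 269}
top {'c': array([0.6271, 0.0829]), 'yaw': 0.1, 'len': 0.094, 'ztop': 0.0656, 'head': array([0.564 , 0.0782]), 'npx': 251}
bar [644.5 132.7  50.8 143.4   2.7]
blue [606.6 130.4 114.2  76.    4.1]
scene {'c': array([0.6225, 0.1822]), 'yaw': -0.079, 'len': 0.104, 'ztop': 0.0656, 'head': array([0.5584, 0.1794]), 'npx': 205}
scene {'c': array([0.6266, 0.0863]), 'yaw': 0.1, 'len': 0.103, 'ztop': 0.0649, 'head': array([0.5643, 0.0799]), 'npx': 185}
bar [649.5 135.6  54.1 143.4   3.6]
blue [617.1 134.2 125.  164.7   3.9]
```

View pics/seat2.png

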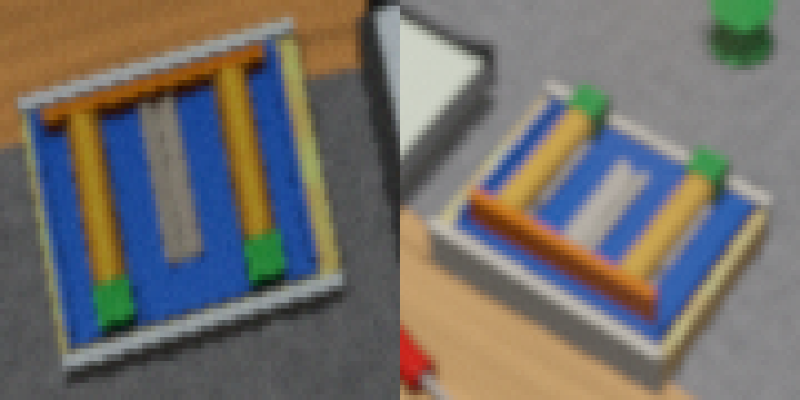

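The rods at crop left (97,215) and (248,165) both reach the orange bar, and both pushes ended at the same TCP x (-0.074). Next I slide the tray, pushing its rear lip low with two open fingers.

```bash
cat >> h.py <<'E'
def tr(I,B):
    ob=I.mask(5,16,150,60,B,z=(.05,.08));ob&=I.w[...,0]>np.median(I.w[ob][:,0])-.015
    bl=I.mask(98,128,90,40,B,z=(.02,.06));w=I.w[bl];A=np.c_[w[:,:2]-w[:,:2].mean(0),np.ones(len(w))]
    p=np.linalg.lstsq(A,w[:,2],rcond=None)[0]
    return "bar",rect(I.plane(ob,.064)),"blue",rect(I.plane(bl,.04)),"tilt",p.round(4)
E
python3 - <<'E'
from h import *
command_gripper(.05)
O=Rz(TY+np.pi/2) if True else 0
q=inverse_kinematics([*T(0,.13),.15],O);print(q)
q2=inverse_kinematics([*T(0,.13),.15],Rz(TY-np.pi/2));print(q2)
if q is None or (q2 is not None and abs(q2[6])<abs(q[6])):O=Rz(TY-np.pi/2)
np.save("O.npy",O)
movep([*T(0,.13),.15],O)
z=.0575
move_l([*T(0,.118),z],feed=.12,until_force=8);sleep(.3);st("behind")
r=move_l([*T(0,.085),z],feed=.03,until_force=3);s=st("contact")
def ty():
    d=sense()["position"][:2]-TO;return round(float(-np.sin(TY)*d[0]+np.cos(TY)*d[1]),4)
print(r,ty())
r=move_l([*T(0,.03),z],feed=.05,until_force=20);st("mid");print(r,ty())
for n in("top","scene"):
    I=snap(n);print(n,tr(I,(.5,.74,-.1,.25)));cv2.imwrite(f"pics/{n}3.png",I.p[:,:,::-1])
E
```

```text
[ 0.23210809  0.85540108 -1.15635686  1.62936163  0.82598876  1.22193805
 -1.04695491]
[ 0.24213399  0.87208668 -1.18326523  1.62883077  0.84792047  1.238545
  2.08022856]
behind t 62.1 p [0.6076 0.2495 0.0581] gap 0.0502 gf 0.0 F [-0.  -0.7  0.3]
contact t 62.8 p [0.6086 0.2264 0.057 ] gap 0.0501 gf 0.0 F [ 1.  -0.5 -0.1]
True 0.0951
mid t 64.3 p [0.6124 0.1615 0.0575] gap 0.0499 gf 1.4 F [-0.   2.9 -2.2]
False 0.03
top ('bar', array([0., 0., 0., 0., 0.]), 'blue', array([591.1,  61.7,  74.3, 169.5,   1.7]), 'tilt', array([0.0036, 0.0098, 0.039 ]))
scene ('bar', array([675.4,  72.5,  18.2, 141.6,   2.8]), 'blue', array([618.9,  65.4, 136.9, 167.5,   5.4]), 'tilt', array([-0.0028,  0.0066,  0.0393]))
  return _methods._mean(a, axis=axis, dtype=dtype,
  ret = ret.dtype.type(ret / rcount)
```

The tray slides level with about 3 N. I continue across the gap.

```bash
python3 - <<'E'
from h import *
z=.0575
def ty():
    d=sense()["position"][:2]-TO;return round(float(-np.sin(TY)*d[0]+np.cos(TY)*d[1]),4)
for y in(0,-.04,-.08,-.115,-.135):
    r=move_l([*T(0,y),z],feed=.05,until_force=15);st("p");print(y,r,ty())
    I=snap("scene");print(tr(I,(.5,.76,-.25,.25)))
    if r:break
cv2.imwrite("pics/scene4.png",cv2.resize(I.p[130:250,120:300,::-1],None,fx=4,fy=4))
E
```

```text
p t 64.7 p [0.6121 0.1596 0.0587] gap 0.0496 gf 0.8 F [0.3 0.7 1.8]
0 True 0.0282
('bar', array([675.8,  72.4,  19.5, 141.3,   3.3]), 'blue', array([618.9,  62.6, 135.4, 167.5,   6.2]), 'tilt', array([-0.0071,  0.0046,  0.0393]))
```

View pics/scene4.png

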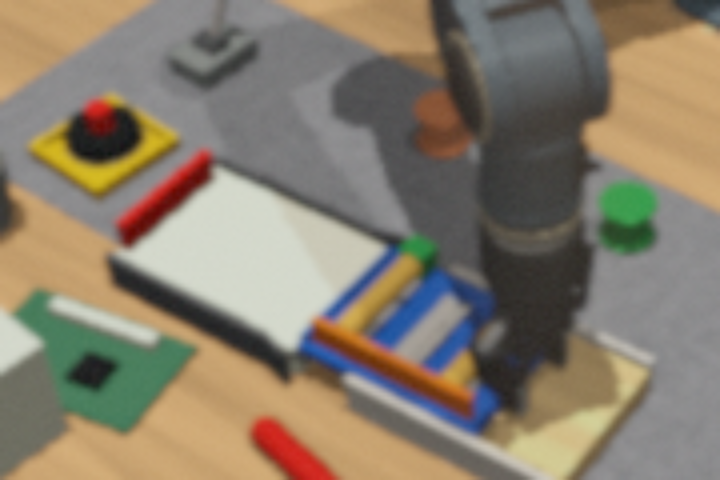

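The front edge met the stage's lip at crop (300,350) after about 67 mm, and the tray still looks level and aligned. I retry slowly in small steps.

```bash
python3 - <<'E'
from h import *
def ty():
    d=sense()["position"][:2]-TO;return round(float(-np.sin(TY)*d[0]+np.cos(TY)*d[1]),4)
z=.0575
sleep(.3);st("rest");print(ty())
for i in range(4):
    y=ty()-.012
    r=move_l([*T(0,y),z],feed=.02,until_force=25);st("p");print(y,r,ty())
    I=snap("scene");print(tr(I,(.5,.76,-.25,.25)))
E
```

```text
rest t 65.1 p [0.6112 0.1597 0.0575] gap 0.05 gf 0.0 F [ 0.5 -0.4 -0.2]
0.0284
p t 65.9 p [0.6129 0.1485 0.0577] gap 0.05 gf 2.5 F [-1.4  4.6  0.3]
0.0164 False 0.017
('bar', array([677.1,  61.1,  18. , 144.7,   3.7]), 'blue', array([624.1,  53.6, 135. , 168.8,   4. ]), 'tilt', array([-0.0069,  0.0055,  0.0395]))
p t 66.6 p [0.6138 0.1368 0.0577] gap 0.0499 gf 2.4 F [-0.7  4.5 -0.1]
0.005000000000000001 False 0.0053
('bar', array([679.3,  51.2,  17.6, 145.6,   3.4]), 'blue', array([625.8,  41.3, 133.5, 171.2,   3.8]), 'tilt', array([-0.0012,  0.0038,  0.0394]))
p t 67.4 p [0.6143 0.1252 0.0577] gap 0.0498 gf 2.5 F [-1.2  6.   0.6]
-0.0067 False -0.0064
('bar', array([678.6,  37.2,  18.2, 144.3,   3.7]), 'blue', array([624.6,  29.2, 136.6, 169.5,   4.6]), 'tilt', array([-0.0045,  0.0023,  0.0393]))
p t 68.2 p [0.615  0.1134 0.0576] gap 0.0499 gf 2.5 F [-1.   3.9 -0.4]
-0.0184 False -0.0181
('bar', array([679.4,  27.1,  17.8, 145.1,   3.7]), 'blue', array([622.9,  16.6, 138.8, 168.5,   8.3]), 'tilt', array([0.0001, 0.0069, 0.0393]))
```

It passed the lip, level. I carry on to the end stop.

```bash
python3 - <<'E'
from h import *
def ty():
    d=sense()["position"][:2]-TO;return round(float(-np.sin(TY)*d[0]+np.cos(TY)*d[1]),4)
z=.0575
for y in(-.05,-.08,-.11,-.135):
    for k in range(3):
        r=move_l([*T(0,y),z],feed=.025,until_force=25)
        if not r:break
    st("p");print(y,r,k,ty())
for k in range(2):
    r=move_l([*T(0,-.17),z],feed=.015,until_force=12);st("end");print(r,ty());sleep(.3)
I=snap("scene");print(tr(I,(.5,.76,-.25,.25)))
p=T(0,ty());b=T(0,ty()+.03)
move_l([*b,z],feed=.06);move_l([*b,.16],feed=.15);park()
for n in("top","scene"):
    I=snap(n);print(n,tr(I,(.5,.76,-.25,.05)));cv2.imwrite(f"pics/{n}5.png",I.p[:,:,::-1])
    for B in((.5,.71,-.1,-.03),(.5,.71,-.2,-.13)):print(n,rod(I,B,z=.0536,zr=(.051,.08)))
t=cv2.imread("pics/top5.png")[105:190,270:370];s=cv2.imread("pics/scene5.png")[140:235,130:230]
cv2.imwrite("pics/home.png",np.hstack([cv2.resize(t,(400,400),interpolation=3),cv2.resize(s,(400,400),interpolation=3)]))
E
```

```text
p t 69.7 p [0.6167 0.0821 0.0577] gap 0.0504 gf 2.7 F [-0.5  5.1  0.3]
-0.05 False 0 -0.0495
p t 71.0 p [0.6184 0.0528 0.058 ] gap 0.0497 gf 3.1 F [-0.6  6.2  1.7]
-0.08 False 0 -0.0788
p t 72.4 p [0.6201 0.0228 0.058 ] gap 0.0498 gf 3.1 F [0.6 5.5 1.4]
-0.11 False 0 -0.1089
p t 73.5 p [ 0.6214 -0.0023  0.0579] gap 0.05 gf 3.0 F [-0.3  5.6  2.2]
-0.135 False 0 -0.134
end t 75.2 p [ 0.6228 -0.0251  0.0577] gap 0.05 gf 0.5 F [ 0.1  1.3 -0.3]
True -0.1568
end t 76.1 p [ 0.6224 -0.0252  0.0576] gap 0.0497 gf 0.6 F [0.4 1.5 0.1]
True -0.1569
('bar', array([ 687.2, -116.9,   18.7,  159.6,    2.7]), 'blue', array([ 631.9, -121.5,  135. ,  177.7,    3.2]), 'tilt', array([-0.004 ,  0.0033,  0.0397]))
top ('bar', array([ 679.5, -129.5,  166.8,   21.4,   89.9]), 'blue', array([ 630.3, -122.2,  130.5,  172.5,    3.4]), 'tilt', array([ 0.0068, -0.0024,  0.0398]))
top {'c': array([ 0.6381, -0.0704]), 'yaw': 0.032, 'len': 0.093, 'ztop': 0.0658, 'head': array([ 0.5745, -0.0738]), 'npx': 244}
top {'c': array([ 0.6434, -0.1682]), 'yaw': 0.097, 'len': 0.095, 'ztop': 0.0659, 'head': array([ 0.5802, -0.173 ]), 'npx': 248}
scene ('bar', array([ 688.2, -118.2,   18.7,  157.2,    2. ]), 'blue', array([ 632.3, -122.8,  134.7,  175.1,    3.3]), 'tilt', array([0.0021, 0.0034, 0.0398]))
scene {'c': array([ 0.6369, -0.0672]), 'yaw': 0.003, 'len': 0.102, 'ztop': 0.0651, 'head': array([ 0.5752, -0.0716]), 'npx': 167}
scene {'c': array([ 0.6431, -0.1666]), 'yaw': 0.105, 'len': 0.1, 'ztop': 0.0652, 'head': array([ 0.5821, -0.1703]), 'npx': 175}
```

View pics/home.png

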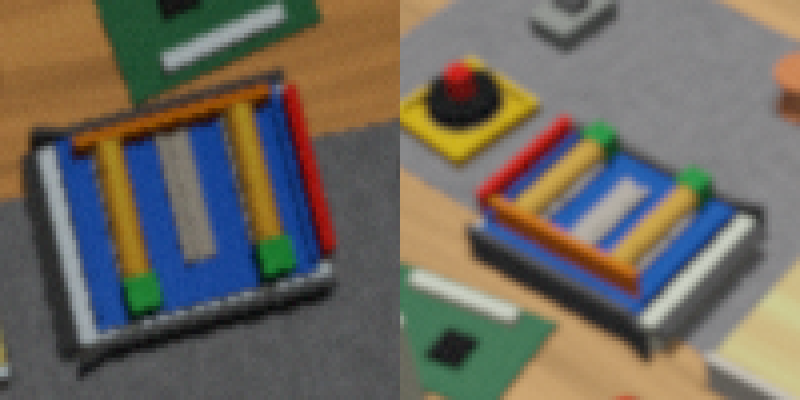

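The tray is home: its end lies against the red stop at crop left (310,170), and both rods still touch the orange bar. Last comes the lamp lever.

```bash
python3 - <<'E'
from h import *
command_gripper(0,40)
movep([.36,-.347,.2],Rz(0));move_l([.36,-.347,.112],feed=.12);sleep(.3);st("pre")
for k in range(3):
    r=move_l([.51,-.347,.112],feed=.05,until_force=12);s=st("push");print(r)
    if s["position"][0]>.455:
        break
r=move_l([.51,-.347,.112],feed=.02,until_force=10);st("confirm")
move_l([.38,-.347,.112],feed=.1);move_l([.38,-.347,.25],feed=.15);park()
for n in("top","scene"):
    I=snap(n);cv2.imwrite(f"pics/{n}6.png",I.p[:,:,::-1])
    la=I.mask(170,8,120,60,(.34,.53,-.42,-.28),z=(.06,.14));print("lamptip",pix(la),I.w[la].mean(0).round(4))
    print(n,tr(I,(.5,.76,-.25,.05)))
    kn=I.mask(170,8,120,60,(.53,.66,-.41,-.27),z=(.03,.1));print("knob",I.w[kn].mean(0).round(4))
t=cv2.imread("pics/top6.png")[100:250,250:450];cv2.imwrite("pics/end.png",cv2.resize(t,None,fx=4,fy=4,interpolation=3))
E
```

```text
pre t 83.9 p [ 0.3602 -0.3472  0.1125] gap 0.0 gf 0.0 F [-0.3 -0.7  0.2]
push t 85.8 p [ 0.4554 -0.3466  0.1108] gap -0.0003 gf 0.6 F [-0.7 -0.4  1.9]
True
confirm t 86.5 p [ 0.4554 -0.3463  0.1098] gap 0.0002 gf 0.1 F [-1.1 -0.2  0.3]
lamptip (411, 179, 67) [ 0.4764 -0.3502  0.1018]
top ('bar', array([ 680.6, -129.8,  166.8,   23.2,   87.6]), 'blue', array([ 630.3, -122.2,  130.6,  172.4,    3.4]), 'tilt', array([ 0.0016, -0.0025,  0.0397]))
knob [ 0.5845 -0.3457  0.0479]
lamptip (162, 130, 29) [ 0.4838 -0.3459  0.1009]
scene ('bar', array([ 688.1, -118.2,   18.4,  157.2,    2. ]), 'blue', array([ 632.2, -122.8,  134.6,  175.2,    3.2]), 'tilt', array([0.0051, 0.007 , 0.0399]))
knob [ 0.5894 -0.3409  0.0432]
```

View pics/end.png

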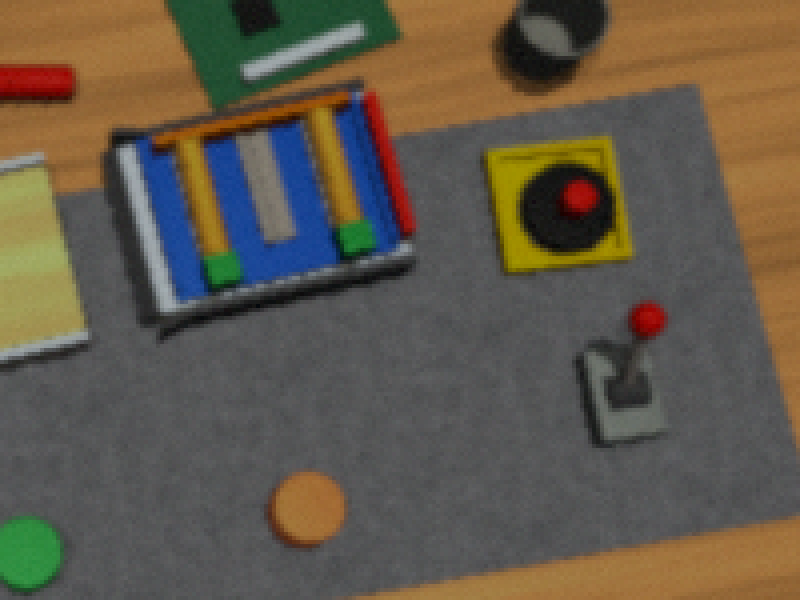

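```bash
python3 - <<'E'
from h import *
for n in("top","scene"):
    I=snap(n)
    kn=I.mask(170,8,120,60,(.53,.66,-.41,-.27),z=(.005,.1));tp=kn&(I.w[...,2]>.04)
    cp=I.mask(0,180,0,0,(.53,.66,-.41,-.27),v1=70,z=(.015,.04))
    re=I.mask(20,36,120,60,(.5,.68,-.43,-.27))
    w=I.w[cp];A=np.c_[w[:,:2]-w[:,:2].mean(0),np.ones(len(w))]
    print(n,I.plane(tp,.048).mean(0).round(4),rect(I.plane(cp,.024)),np.percentile(w[:,2],[5,50,95]).round(4),rect(I.plane(re,.014)),"tilt",np.linalg.lstsq(A,w[:,2],rcond=None)[0].round(3))
E
```

```text
top [ 0.5846 -0.3458] [ 583.7 -346.2   64.8   69.2   31.7] [0.0203 0.0251 0.0297] [ 589.7 -341.7  100.6  100.6   86.6] tilt [ 0.01  -0.016  0.025]
scene [ 0.5896 -0.3417] [ 593.9 -336.4   60.    60.7   44.3] [0.0191 0.0247 0.0283] [ 593.9 -337.7  104.5  100.    86.5] tilt [-0.04  -0.02   0.024]
```

The cap was nudged a few mm inside its pocket (the announced knock), but it still lies flat at the same height. Everything else is in place, so I hand in.

```bash
python3 -c "
from rig import *
print(finish_job())"
```

```text
the job is handed in; nothing more can be done
None
```

I handed the job in at about 90 s with no verdict returned: the cap is flat in the yellow rest, both brass rods (the third was absent) are against the bar, the tray is home on the light stage, and the lamp lever is all the way over.

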